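Pack a two-layer case: box below, divider down, jar on top

ROBOT

A 7-joint arm with a two-finger parallel gripper is mounted at the origin on a cart in front of the work surface, level with it; the furniture and walls round the work are solid. World frame = base frame: x ahead of the robot, y to its left, z up, the work surface at z = 0. Lengths are in m, angles in rad, forces in N, time in s.
With the tool pointing down it reaches from about 0.425 to 0.95 m from the base axis. Payload 16.7 kg.
Tool frame: the origin (TCP) lies at the very end of the fingers, on their centre line; the grasp point (between the pads) lies 19 mm behind it; z points along the fingers, y is the line along which they close (so a half turn about z gives the same grasp; the last joint's range is limited). The gripper opens to 94 mm and grips with 3 to 60 N. Pads are 16 mm wide; open, the fingers measure 119 mm over their backs; the gripper's body (75 mm by 177 mm) begins 78 mm behind the grasp point.
Start: joints at [-1.419, 0.426, 0.074, 1.606, -0.034, 1.111, -0.067], TCP at [0.2, 0.645, 0.205] pointing down, gripper open.
Joint ranges: [-2.85, 2.85], [-0.5, 2.14], [-1.23, 1.37], [0.21, 2.46], [-1.02, 4.16], [0.16, 2.05], [-2.73, 2.73]. Speed limits (rad/s): [1.89, 1.89, 2.39, 2.39, 3.01, 3.01, 3.01].

INTERFACE

Orientations are given as a unit quaternion [x, y, z, w].
In Python, from rig import r gives the robot as it stands.
- The arm moves only by the tool apply_moves, never from a script. Its argument "motion" is a list of rows, each a list of 7 numbers: the turn, a rotation vector about the tool's x, y, z in rad, then the shift along the tool's x, y, z in cm, then the closure, from 0 (fully open) to 1 (shut). A call has 1 to 10 rows; each row shifts and turns the commanded pose from where the row before left it, along the tool's axes as they then stand; what a row does not reach is not made up. A row lasts 1/10 s, in which the tool goes at most 50 mm and 8.59 degrees, less where a joint would pass 70% of its speed; a pose out of reach is approached as far as the arm can. A call is refused whole if a number of a shift passes 5 or a number of a turn 0.15, either way. A call with a gripper value outside its range is refused whole. The fingers move at their own pace and stop on an object; "grip_force" is the grip in N (left out, the last holds). Time passes only in rows, so rows that do not move let the fingers close. It gives the time, the measured TCP pose, the force, the opening and the grip force at its end, in the units of the state.
- r.observe(): the state, without advancing time (a new reading comes with each control period).
- r.snapshot(name): name is "scene" or "top" or "wrist"; returns the picture (420x560x3 uint8, blue, green, red); there is no depth.
- r.camera_info(name): a dict with "mtx" (3x3 intrinsics, pixels), "rvec" (rotation vector, rad) and "tvec" (3), from world to camera coordinates, as OpenCV has them. Camera axes: x right, y down, z forward; pixel columns grow to the right and rows downward; lengths in m; the calibration is good to about 2 mm. A picture is of the moment at which its call begins: read the wrist's pose just before it. camera_info takes no time and is no camera call; for the wrist camera it gives the pose at the moment of the call.
- r.close_job(): hands the job in; it is judged then, once.
Trained networks look in the newest picture that a camera, given by its name, has taken for a name from the list of things; names that differ only in an ending like _2 or _b are one class to them, and where a whole thing is asked for, a point or a joint stands for the part that bears it (a point fixed in the world has none). Each returns a list of dicts, best first, with "score" (0 to 1); they miss things now and then, are a little off and sometimes report something else, mostly with a low value. They report only what shows in the picture. A call takes as long as a camera call. They do not tell look-alikes from the thing itself.
- r.outline_of(camera, label): "pixels" (420x560 bool, what is visible of it) and "xy" ([column, row] in pixels, amid what is visible of it).
The state is a dict: "time_s": time; "joint_positions": joint angles; "joint_vel": joint speeds; "joint_torque": joint torques, N m; "tool_pos": TCP position; "orientation": TCP orientation; "contact_force": force on the tool from outside, world axes, zero at the start; "wrist_torque": the same for the moment, N m; "grip_width": opening from 0.0 (shut) to 1.0 (fully open); "grip_force": force on a finger pad.
Only numpy, scipy, OpenCV 4.12 (cv2) and the standard library are available. Lean on these libraries where they do the work, as an engineer would, in place of code of your own. Each camera call takes 0.05 s, during which the arm holds its last target. There are 200 camera calls.

TASK

Finish packing the grey case in layers: slide the white product box lying on its lowered front panel all the way in against the box already inside, without lifting it. Then swing the hinged metal divider down flat over both boxes, and last set the jar upright on the divider, wholly on it and without dropping it. Leave the label roll and the stapler where they are.

Things in the scene. Friction and masses are not known exactly. Their poses are not given: they have to be found in the camera images.
- case: open grey plastic case fixed to the bench, roughly crosswise, its mouth to the robot's left. Origin: underside, centre of the mouth; +x leads into the case, z up. Floor 3 mm thick, 184 mm wide, x = -145 (end of the lowered front panel, flat on the bench) to 130 mm. Side walls 75 mm high, inner faces y = +-86 mm, x = 0 to 134; lips flare at the mouth to x = -20, y = +-105 mm
- front_box: white product box to slide in, 60 (x) x 155 (y) x 45 mm (z), about 0.14 kg; origin: centre of its underside. Lies on the lowered front panel, long side across the mouth, up to 20 mm off centre and 14 degrees askew. Two such boxes fill 120 of the 126 mm between mouth and back wall: fully in, its origin is 30 to 36 mm inside the mouth
- rear_box: an equal white product box, 60 (x) x 155 (y) x 45 mm (z), already in the case near the back wall (a few mm short of it; may be pushed back against it); origin: centre of its underside
- divider (a joint): angle (rad) of the aluminium divider hinged across the back wall: 4 mm plate, 133 mm long from hinge, 164 wide. 0 = flat, just above the boxes; grows as raised, 1.57 = upright, stop 1.7. Starts raised; stiff, stays at any angle, 1 to 3 N at the free edge turns it. A 27 mm lip along the free edge, pointing down when flat, closes the mouth; a box not fully in keeps it from going flat
- divider_hinge (a point): centre of the divider's hinge line, 130 mm inside the mouth, 53 mm above the case's underside; axes those of the divider, equal to the case's when flat: the plate reaches from here to its own -x, its upper face lies 3 mm to its own +z; raised, that face looks away from the mouth. The case's back wall is below it, inner face 126 mm inside the mouth, 49 mm high
- divider_top (a point): centre of the divider's upper face (the face that is on top when it is flat), 66.5 mm from the hinge line; axes as the divider's. When flat it lies 56 mm above the case's underside and the side walls stand 19 mm higher
- divider_edge (a point): middle of the divider's free edge, on the upper face, 131 mm from the hinge line; axes as the divider's
- jar: round screw-lid jar, white below with a wider pinkish lid, 53 mm diameter, 46 mm high, 0.12 kg or so; origin: centre of its underside. Stands on the bench to the right of the case
- label_roll: bystander: white roll of labels standing on end, 84 mm diameter, 61 mm high, loose; stands beside the jar (the two may have changed places). Origin: centre of its underside
- stapler: bystander: stapler, 28 x 122 x 36 mm, loose, on the bench towards the robot. Origin: centre of its underside
Not all that is in view belongs to the job. Of the things like the jar, leave any that is green or orange; of the rest the larger one is meant.

How it is judged:
By the outcome, as a careful person would: the job done as asked, in the order asked, and still so for the second after the job is handed in, with the robot touching nothing.
It also fails if it takes over 72 s, if anything falls off the work surface, if the arm or the gripper's body presses on something with over 40 N, if the wrist force passes 120 N, or if a joint passes its speed limit or range.

## Working session

There is one attempt and no reset: what is moved stays moved. The work goes in short steps, Python scripts to look and compute and a tool call to move; the robot and the scene stay as the last step left them, time stands still between calls to the robot, and variables do not carry over. Pictures are saved under pics/ and viewed, at most 10 in all, crops included, and the job is handed in when it is done.

Besides the shell and the picture viewer there is one more tool, called as name(argument=value, ...), one argument or row to a line, values as JSON. apply_moves: Moves the arm, as the interface text tells. Its arguments: {"type":"object","properties":{"motion":{"type":"array"},"grip_force":{"type":"number"}},"required":["motion"]}

```bash
mkdir -p pics
cat > h.py <<'E'
import numpy as np, cv2
from scipy.spatial.transform import Rotation as R
from rig import r
def cam(n):
    c=r.camera_info(n); K=np.array(c["mtx"],float); Rm=cv2.Rodrigues(np.array(c["rvec"],float))[0]; t=np.array(c["tvec"],float).ravel(); return K,Rm,t
def back(n,uv,z):
    K,Rm,t=cam(n); d=Rm.T@np.linalg.inv(K)@np.array([uv[0],uv[1],1.]); o=-Rm.T@t
    return o+d*(z-o[2])/d[2]
def proj(n,P):
    K,Rm,t=cam(n); p=(np.atleast_2d(P)@Rm.T+t)@K.T; return p[:,:2]/p[:,2:]
E
python3 - <<'E'
from h import *
a=r.snapshot("scene");b=r.snapshot("top")
cv2.imwrite("pics/a.png",a);cv2.imwrite("pics/b.png",b)
s=r.observe(); print(s["time_s"],s["tool_pos"],s["orientation"],s["grip_width"])
for n in("scene","top"):
  K,Rm,t=cam(n); print(n,K[0,0],(-Rm.T@t).round(3),Rm[2].round(2))
  for l in("case","front_box","rear_box","jar","label_roll","stapler","divider"):
    for o in r.outline_of(n,l)[:4]: 
      print(l,round(o["score"],2),np.round(o["xy"]),o["pixels"].sum(), back(n,o["xy"],0.03).round(3))
E
```

```text
0.1 [0.19991815 0.64428877 0.20485367] [ 1.49873299e-01  9.88705040e-01 -5.79119445e-04 -5.03086738e-05] 0.9986985687440518
scene 394.7208842360757 [-0.257 -0.593  0.557] [ 0.73  0.42 -0.54]
case 0.84 [280. 208.] 5608 [ 0.479 -0.16   0.03 ]
front_box 0.86 [230. 196.] 1306 [ 0.469 -0.012  0.03 ]
front_box 0.31 [291. 188.] 2805 [ 0.586 -0.134  0.03 ]
rear_box 0.47 [266. 214.] 137 [ 0.44 -0.14  0.03]
jar 0.67 [406. 266.] 746 [ 0.405 -0.5    0.03 ]
jar 0.56 [389. 240.] 264 [ 0.478 -0.443  0.03 ]
jar 0.55 [352. 213.] 440 [ 0.545 -0.329  0.03 ]
jar 0.53 [254. 258.] 355 [ 0.281 -0.211  0.03 ]
label_roll 0.64 [339. 244.] 1442 [ 0.41 -0.35  0.03]
stapler 0.63 [344. 284.] 1264 [ 0.296 -0.408  0.03 ]
divider 0.73 [289. 190.] 2727 [ 0.574 -0.134  0.03 ]
top 423.60184935821303 [ 0.254 -0.236  0.917] [ 0.18  0.02 -0.98]
case 0.66 [228. 197.] 7526 [ 0.452 -0.109  0.03 ]
front_box 0.89 [185. 188.] 2375 [ 0.472 -0.018  0.03 ]
rear_box 0.75 [248. 207.] 1224 [ 0.429 -0.154  0.03 ]
jar 0.87 [329. 153.] 603 [ 0.547 -0.33   0.03 ]
jar 0.8 [413. 211.] 643 [ 0.416 -0.503  0.03 ]
jar 0.71 [271. 273.] 258 [ 0.289 -0.203  0.03 ]
jar 0.69 [377. 175.] 251 [ 0.496 -0.431  0.03 ]
label_roll 0.85 [341. 206.] 1400 [ 0.428 -0.351  0.03 ]
stapler 0.9 [370. 259.] 756 [ 0.316 -0.409  0.03 ]
stapler 0.45 [272. 189.] 2021 [ 0.468 -0.205  0.03 ]
divider 0.68 [275. 187.] 1995 [ 0.472 -0.212  0.03 ]
divider 0.42 [248. 208.] 1250 [ 0.428 -0.154  0.03 ]
```

Run:
```python
import cv2,numpy as np
b=cv2.imread("pics/b.png")
cv2.imwrite("pics/b2.png",cv2.resize(b[110:310,140:460],(800,500),interpolation=cv2.INTER_CUBIC))
```

```text
(no output)
```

View pics/b2.png

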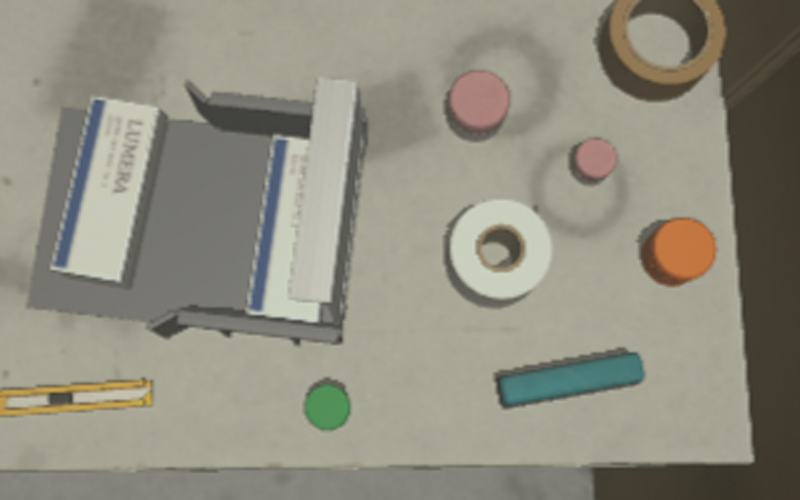

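View pics/a.png

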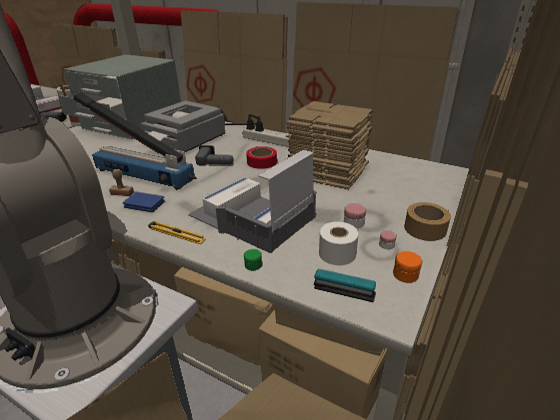

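The top crop (2.5×, offset 140,110) shows the front box at about (107,190), the case mouth near x≈190–330, and the rear box at (285,225) under the raised divider.

Jar candidates in full-picture pixels are large pink (332,150), small pink (378,174), orange (412,210) and green (271,272). The large pink one fits: it is neither green nor orange, and it is the larger of the two pink ones. The enlarged crop confirms this, with the label roll at (340,209).

```bash
cat >> h.py <<'E'
from scipy.optimize import least_squares
def fit(n,pts,px,x0):
    pts=np.array(pts,float);px=np.array(px,float)
    def f(p):
        c,s=np.cos(p[2]),np.sin(p[2]); W=np.c_[p[0]+c*pts[:,0]-s*pts[:,1],p[1]+s*pts[:,0]+c*pts[:,1],pts[:,2]]
        return (proj(n,W)-px).ravel()
    q=least_squares(f,x0); return q.x,q.fun.reshape(-1,2).round(1)
E
python3 - <<'E'
from h import *
F=lambda L:np.array(L)/2.5+[140,110]
q,e=fit("top",[(-.145,.092,.003),(-.145,-.092,.003),(-.02,.105,.075),(-.02,-.105,.075),(.134,-.092,.075)],F([(65,108),(30,307),(187,83),(150,327),(342,340)]),[.45,-.1,-1.57]); print("case",q.round(4),e.tolist())
q,e=fit("top",[(-.03,.0775,.048),(.03,.0775,.048),(.03,-.0775,.048),(-.03,-.0775,.048)],F([(93,97),(167,107),(124,285),(51,268)]),[.47,-.02,-1.57]); print("fb",q.round(4),e.tolist())
for p in [(480,101),]: print("jar",back("top",F([p])[0],.046).round(4))
b=cv2.imread("pics/b.png")
s=[o for o in r.outline_of("top","jar")]
for o in s: print(o["score"],o["xy"],back("top",o["xy"],.035).round(3))
# scene check
K,Rm,t=cam("scene")
s=[o for o in r.outline_of("scene","jar") if o["pixels"].sum()]
for o in s: print(o["xy"],proj("scene",[[.55,-.33,.023]]))
E
```

```text
case [ 0.451  -0.0955 -1.7059] [[-0.2, -0.3], [-0.8, 0.1], [1.0, -0.4], [-0.2, 1.4], [0.2, -0.8]]
fb [ 0.4744 -0.0185 -1.7734] [[1.2, -0.5], [-1.3, 0.5], [-0.6, -0.7], [0.7, 0.8]]
jar [ 0.5469 -0.335   0.046 ]
0.87 [329.0, 153.0] [ 0.545 -0.33   0.035]
0.8 [412.6, 210.7] [ 0.415 -0.501  0.035]
0.71 [271.3, 273.1] [ 0.288 -0.203  0.035]
0.69 [376.8, 174.7] [ 0.495 -0.43   0.035]
[406.1, 266.5] [[353.13766228 214.6737762 ]]
[389.4, 240.3] [[353.13766228 214.6737762 ]]
[352.2, 213.2] [[353.13766228 214.6737762 ]]
[254.3, 257.7] [[353.13766228 214.6737762 ]]
```

```bash
cat >> h.py <<'E'
CASE=np.array([.451,-.0955]); CY=-1.7059
def c2w(x,y,z): 
    c,s=np.cos(CY),np.sin(CY); return np.array([CASE[0]+c*x-s*y,CASE[1]+s*x+c*y,z])
def w2c(P):
    d=np.array(P)[:2]-CASE; c,s=np.cos(CY),np.sin(CY); return np.array([c*d[0]+s*d[1],-s*d[0]+c*d[1],P[2]])
def go(P,yaw):
    "delta in tool frame (cm) and turn needed to put TCP at P, pointing down, tool y along yaw (mod pi)"
    s=r.observe(); T=R.from_quat(s["orientation"]); best=None
    for k in (0,np.pi):
        y=np.array([np.cos(yaw+k),np.sin(yaw+k),0]); z=np.array([0,0,-1.]); G=R.from_matrix(np.c_[np.cross(y,z),y,z])
        rv=(T.inv()*G).as_rotvec()
        if best is None or np.linalg.norm(rv)<np.linalg.norm(best[0]): best=(rv,G)
    d=np.array(P)-s["tool_pos"]
    print("turn",best[0].round(3),"shift now-axes",(T.inv().apply(d)*100).round(2),"final-axes",(best[1].inv().apply(d)*100).round(2),"t",round(s["time_s"],2),"case",w2c(s["tool_pos"]).round(4),"q7",round(s["joint_positions"][6],2),"F",np.round(s["contact_force"],1))
E
python3 - <<'E'
from h import *
T=R.from_quat(r.observe()["orientation"]).as_matrix(); print(T.round(2))
F=lambda L:np.array(L)/2.5+[140,110]
for p in [(357,80),(330,302)]: print("edge",w2c(back("top",F([p])[0],.186)).round(4))
print("box",w2c([.4744,-.0185,0]), "jar",w2c([.547,-.335,0]))
print("guillotine", [back("scene",p,.0).round(2).tolist() for p in[(100,165),(190,180),(80,95),(180,160),(120,190)]])
print("rear front edge", [w2c(back("top",F([p])[0],.048)).round(4).tolist() for p in[(274,138),(248,314)]])
go([.4744,-.0185,.15],-1.7734)
E
```

```text
[[-0.96  0.3  -0.  ]
 [ 0.3   0.96 -0.  ]
 [ 0.   -0.   -1.  ]]
edge [0.1251 0.0838 0.186 ]
edge [ 0.1265 -0.0793  0.186 ]
box [-0.07945014  0.0128154   0.        ] jar [0.22438699 0.12738417 0.        ]
guillotine [[0.48, 0.52, 0.0], [0.53, 0.19, 0.0], [0.99, 1.31, 0.0], [0.63, 0.32, 0.0], [0.39, 0.33, 0.0]]
rear front edge [[0.0535, 0.073, 0.048], [0.053, -0.0792, 0.048]]
turn [-0.    -0.    -0.098] shift now-axes [-45.86 -55.2    5.55] final-axes [-40.22 -59.44   5.55] t 0.9 case [-0.6996 -0.3484  0.2055] q7 -0.07 F [-0.5  0.   0.5]
```

apply_moves(
  motion=[
    [0, 0, 0, 0, 0, -4.5, 0],
    [0, 0, 0, 0, 0, -4.5, 0],
    [0, 0, 0, -2, -2.4, -4, 0],
    [0, 0, 0, -3, -3.6, -1, 0],
    [0, 0, 0, -3, -3.6, 0, 0],
    [0, 0, 0, -3, -3.6, 0, 0],
    [0, 0, 0, -3, -3.6, 0, 0],
    [0, 0, 0, -3, -3.6, 0, 0],
    [0, 0, 0, -3, -3.6, 0, 0],
    [0, 0, 0, -3, -3.6, 0, 0],
  ],
  grip_force=10,
)

```text
time_s: 1.9
tool_pos: [0.3381, 0.3114, 0.3451]
orientation: [0.15, 0.989, 0.0, 0.0]
contact_force: [1.4, 0.8, 0.6]
grip_width: 0.998
grip_force: 0.0
```

Run:
```python
from h import *
go([.4744,-.0185,.15],-1.7734)
```

```text
turn [ 0.001 -0.    -0.098] shift now-axes [-22.79 -27.49  19.49] final-axes [-19.99 -29.58  19.51] t 1.9 case [-0.388  -0.1666  0.3451] q7 0.37 F [1.4 0.8 0.6]
```

apply_moves(
  motion=[
    [0, 0, -0.098, 0, 0, 0, 0],
    [0, 0, 0, -2.5, -3.7, 0, 0],
    [0, 0, 0, -2.5, -3.7, 0, 0],
    [0, 0, 0, -2.5, -3.7, 0, 0],
    [0, 0, 0, -2.5, -3.7, 2, 0],
    [0, 0, 0, -2.5, -3.7, 2, 0],
    [0, 0, 0, -2.5, -3.7, 2, 0],
    [0, 0, 0, -2.5, -3.7, 2, 0],
    [0, 0, 0, -2.5, -3.7, 2, 0],
    [0, 0, 0, 0, 0, 4.5, 0],
  ],
)

```text
time_s: 2.9
tool_pos: [0.4771, -0.0218, 0.2015]
orientation: [0.104, 0.995, 0.0, 0.003]
contact_force: [0.7, 2.4, -1.0]
grip_width: 0.997
grip_force: 0.0
```

Run:
```python
from h import *
go([.4744,-.0185,.15],-1.7734)
i=r.snapshot("wrist"); cv2.imwrite("pics/w1.png",i)
for o in r.outline_of("wrist","front_box")[:2]:
  c=max(cv2.findContours(o["pixels"].astype(np.uint8),0,2)[0],key=cv2.contourArea); print(o["score"],o["xy"],cv2.approxPolyDP(c,6,True).reshape(-1,2).tolist())
  print([back("wrist",p,.048).round(3).tolist() for p in cv2.approxPolyDP(c,6,True).reshape(-1,2).astype(float)])
```

```text
turn [ 0.002  0.006 -0.006] shift now-axes [0.37 0.26 5.15] final-axes [0.33 0.27 5.15] t 2.9 case [-0.0766  0.0159  0.2015] q7 1.38 F [ 0.7  2.4 -1. ]
0.91 [284.7, 186.2] [[315, 102], [248, 106], [254, 272], [316, 269]]
[[0.399, 0.029, 0.048], [0.391, -0.027, 0.048], [0.538, -0.054, 0.048], [0.546, 0.003, 0.048]]
```

View pics/w1.png

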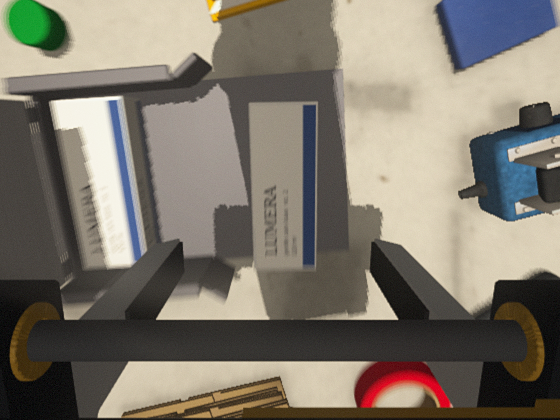

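The wrist view shows the front box at cols 250–316, rows 102–270, slightly askew. The case mouth's near lip tip is at (212,62), the panel's near corner at (343,70), and the rear box at (100,180).

Run:
```python
from h import *
q,e=fit("wrist",[(-.145,-.092,.003),(-.02,-.105,.075)],[(343,70),(211,63)],[.45,-.1,-1.7]); print(q,e)
for p,z in [((343,70),.003),((211,63),.075),((350,250),.003),((124,97),.048),((145,264),.048),((172,67),.075)]: print(p,back("wrist",p,z).round(4),w2c(back("wrist",p,z)).round(4))
fb=np.array([.4685,-.012,0]);print(w2c(fb))
print(r.observe()["joint_vel"])
go([.469,-.013,.02],-1.749)
```

```text
[ 0.45888672 -0.07824561 -1.64146078] [[ 9.5  0.1]
 [-7.6  0.5]]
(343, 70) [0.3754 0.0643 0.003 ] [-0.1481 -0.0964  0.003 ]
(211, 63) [ 0.3564 -0.0452  0.075 ] [-0.0371 -0.1006  0.075 ]
(350, 250) [0.5518 0.0422 0.003 ] [-0.1501  0.0814  0.003 ]
(124, 97) [ 0.3629 -0.1266  0.048 ] [ 0.0426 -0.0831  0.048 ]
(145, 264) [ 0.5094 -0.1513  0.048 ] [0.0474 0.0654 0.048 ]
(172, 67) [ 0.3531 -0.0746  0.075 ] [-0.0075 -0.0998  0.075 ]
[-0.08509622  0.00609366  0.        ]
[-0.02927906 -0.07269374 -0.03204675 -0.07918155  0.06823208  0.11903685
 -0.08407851]
turn [-0.004 -0.005 -0.027] shift now-axes [ 0.26  0.52 17.64] final-axes [ 0.34  0.46 17.64] t 3.0 case [-0.0794  0.0099  0.1964] q7 1.38 F [0.1 1.  1. ]
```

apply_moves(
  motion=[
    [0, 0, -0.01, 0, 0, 3, 0],
    [0, 0, 0, 0, 0, 3, 0],
  ],
)

```text
time_s: 3.2
tool_pos: [0.475, -0.0157, 0.1409]
orientation: [0.095, 0.995, 0.001, 0.001]
contact_force: [0.9, 0.9, 0.2]
grip_width: 0.999
grip_force: 0.0
```

Run:
```python
from h import *
go([.4744,-.0185,.02],-1.76)
```

```text
turn [ 0.002  0.002 -0.002] shift now-axes [ 0.02 -0.31 12.09] final-axes [ 0.   -0.29 12.09] t 3.2 case [-0.0823  0.013   0.1409] q7 1.48 F [0.9 0.9 0.2]
```

apply_moves(
  motion=[
    [0, 0, 0, 0, -0.25, 4, 0],
    [0, 0, 0, 0, 0, 4, 0],
    [0, 0, 0, 0, 0, 3, 0],
    [0, 0, 0, 0, 0, 0.5, 0],
    [0, 0, 0, 0, 0, 0, 0.2],
    [0, 0, 0, 0, 0, 0, 0.3],
    [0, 0, 0, 0, 0, 0, 0.4],
    [0, 0, 0, 0, 0, 0, 0.4],
    [0, 0, 0, 0, 0, 0, 0.4],
    [0, 0, 0, 0, 0, 0, 0.4],
  ],
  grip_force=6,
)

```text
time_s: 4.2
tool_pos: [0.4742, -0.0189, 0.0256]
orientation: [0.096, 0.995, 0.0, 0.001]
contact_force: [-0.7, 3.2, 9.2]
grip_width: 0.638
grip_force: 6.0
```

Run:
```python
from h import *
go(c2w(-.015,0,.022),CY)
r.snapshot("top")
for o in r.outline_of("top","front_box")[:2]:
  c=max(cv2.findContours(o["pixels"].astype(np.uint8),0,2)[0],key=cv2.contourArea); print(o["score"],[w2c(back("top",p,.048)).round(3).tolist() for p in cv2.boxPoints(cv2.minAreaRect(c))])
```

```text
turn [ 0.001  0.001 -0.057] shift now-axes [ 0.89 -6.47  0.35] final-axes [ 1.26 -6.41  0.36] t 4.2 case [-0.0791  0.0126  0.0256] q7 1.7 F [-0.7  3.2  9.2]
0.71 [[-0.115, -0.067, 0.048], [-0.112, 0.005, 0.048], [-0.039, -0.003, 0.048], [-0.043, -0.074, 0.048]]
```

apply_moves(
  motion=[
    [0, 0, 0, 0, 0, 0, 0.4],
    [0, 0, 0, 0, 0, -0.2, 0.4],
  ],
)

```text
time_s: 4.5
tool_pos: [0.4736, -0.0192, 0.0272]
orientation: [0.096, 0.995, 0.0, 0.0]
contact_force: [0.0, 0.6, -1.1]
grip_width: 0.639
grip_force: 6.0
```

apply_moves(
  motion=[
    [0, 0, -0.03, 0.4, -0.4, 0, 0.4],
    [0, 0, -0.027, 0.5, -0.7, 0, 0.4],
    [0, 0, 0, 0.35, -1, 0, 0.4],
    [0, 0, 0, 0, -1, 0, 0.4],
    [0, 0, 0, 0, -1, 0, 0.4],
    [0, 0, 0, 0, -1, 0, 0.4],
    [0, 0, 0, 0, -0.9, 0, 0.4],
    [0, 0, 0, 0, -0.4, 0, 0.4],
    [0, 0, 0, 0, 0, 0, 0.4],
  ],
)

```text
time_s: 5.4
tool_pos: [0.452, -0.0814, 0.0269]
orientation: [0.068, 0.998, -0.0, -0.0]
contact_force: [0.9, -0.1, -0.8]
grip_width: 0.639
grip_force: 6.0
```

Run:
```python
from h import *
go(c2w(-.015,0,.022),CY)
i=r.snapshot("top"); cv2.imwrite("pics/c.png",cv2.resize(i[130:260,150:310],(800,650)[:2],interpolation=2)[:600])
```

```text
turn [-0.    -0.    -0.002] shift now-axes [-0.09  0.08  0.49] final-axes [-0.09  0.08  0.49] t 5.4 case [-0.0142 -0.0009  0.0269] q7 1.87 F [ 0.9 -0.1 -0.8]
```

View pics/c.png

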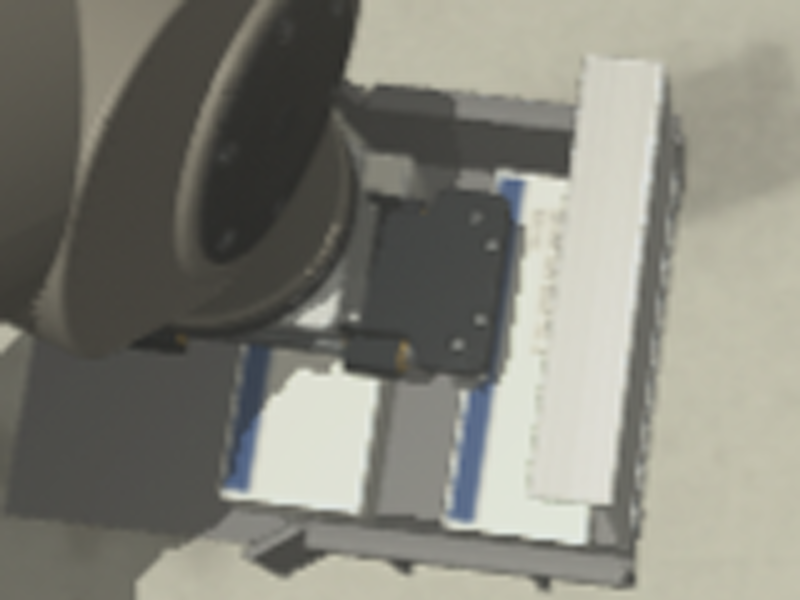

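The box sits straight in the mouth with its near end at (222,497), parallel to the wall, and the rear box is ahead of it. I'll release it and push from behind with both open fingers.

apply_moves(
  motion=[
    [0, 0, 0, 0, 0, 0, 0],
    [0, 0, 0, 0, 0, 0, 0],
    [0, 0, 0, 0, 0, 0, 0],
    [0, 0, 0, 0, 0, -3, 0],
    [0, 0, 0, 0, 0, -4, 0],
    [0, 0, 0, 0, 3, -3, 0],
    [0, 0, 0, 0, 4, 0, 0],
    [0, 0, 0.14, 0, 0, 0, 0],
    [0, 0, 0.14, 0, 0, 0, 0],
    [0, 0, 0.14, 0, 0, 0, 0],
  ],
)

```text
time_s: 6.45
tool_pos: [0.4615, -0.0107, 0.127]
orientation: [0.277, 0.961, 0.0, 0.0]
contact_force: [-0.9, -0.8, -0.7]
grip_width: 0.999
grip_force: 0.0
```

apply_moves(
  motion=[
    [0, 0, 0.14, 0, 0, 0, 0],
    [0, 0, 0.14, 0, 0, 0, 0],
    [0, 0, 0.14, 0, 0, 0, 0],
    [0, 0, 0.14, 0, 0, 0, 0],
    [0, 0, 0.14, 0, 0, 0, 0],
    [0, 0, 0.14, 0, 0, 0, 0],
    [0, 0, 0.14, 0, 0, 0, 0],
    [0, 0, 0.14, 0, 0, 0, 0],
    [0, 0, 0.03, 0, 0, 0, 0],
  ],
)

```text
time_s: 7.35
tool_pos: [0.4615, -0.0111, 0.1269]
orientation: [0.754, 0.657, -0.0, 0.0]
contact_force: [-0.5, 0.5, 0.6]
grip_width: 0.998
grip_force: 0.0
```

Run:
```python
from h import *
go(c2w(-.08,0,.02),CY+np.pi/2)
```

```text
turn [-0.     0.    -0.003] shift now-axes [-0.5   0.09 10.69] final-axes [-0.51  0.09 10.69] t 7.35 case [-0.0851 -0.0009  0.1269] q7 0.15 F [-0.5  0.5  0.6]
```

apply_moves(
  motion=[
    [0, 0, 0, 0, 0, 4, 0],
    [0, 0, 0, 0, 0, 4, 0],
    [0, 0, 0, 0, 0, 2.5, 0],
    [0, 0, 0, 0, 0, 0, 0],
    [0, 0, 0, -1, 0.1, 0, 0],
    [0, 0, 0, -1, 0, 0, 0],
    [0, 0, 0, -1, 0, 0, 0],
    [0, 0, 0, -1, 0, 0, 0],
    [0, 0, 0, -1, 0, 0, 0],
    [0, 0, 0, -1, 0, 0, 0],
  ],
)

```text
time_s: 8.35
tool_pos: [0.4545, -0.0717, 0.0222]
orientation: [0.753, 0.658, 0.0, 0.0]
contact_force: [0.7, 1.6, 1.2]
grip_width: 1.0
grip_force: 0.7
```

Run:
```python
from h import *
go(c2w(-.005,0,.02),CY+np.pi/2)
```

```text
turn [ 0. -0.  0.] shift now-axes [-1.91 -0.03  0.22] final-axes [-1.91 -0.03  0.22] t 8.35 case [-0.0241  0.0003  0.0222] q7 0.5 F [0.7 1.6 1.2]
```

apply_moves(
  motion=[
    [0, 0, 0, -0.5, 0, 0, 0],
    [0, 0, 0, -0.5, 0, 0, 0],
    [0, 0, 0, -0.3, 0, 0, 0],
    [0, 0, 0, -0.2, 0, 0, 0],
    [0, 0, 0, -0.2, 0, 0, 0],
  ],
)

```text
time_s: 8.85
tool_pos: [0.4522, -0.0876, 0.0219]
orientation: [0.753, 0.658, -0.0, -0.0]
contact_force: [0.0, 3.3, 2.1]
grip_width: 0.998
grip_force: 1.6
```

Run:
```python
from h import *
go(c2w(-.005,0,.02),CY+np.pi/2)
```

```text
turn [-0. -0.  0.] shift now-axes [-0.3  -0.02  0.19] final-axes [-0.3  -0.01  0.19] t 8.85 case [-0.008   0.0001  0.0219] q7 0.53 F [0.  3.3 2.1]
```

apply_moves(
  motion=[
    [0, 0, 0, -0.2, 0, 0, 0],
    [0, 0, 0, -0.2, 0, 0, 0],
    [0, 0, 0, 0, 0, 0, 0],
  ],
)

```text
time_s: 9.15
tool_pos: [0.4516, -0.0893, 0.0218]
orientation: [0.752, 0.659, 0.001, -0.002]
contact_force: [-2.6, 18.3, 10.1]
grip_width: 1.002
grip_force: 9.0
```

apply_moves(
  motion=[
    [0, 0, 0, -0.2, 0, 0, 0],
    [0, 0, 0, -0.1, 0, 0, 0],
    [0, 0, 0, 0, 0, 0, 0],
  ],
)

```text
time_s: 9.45
tool_pos: [0.4515, -0.0894, 0.0218]
orientation: [0.752, 0.659, 0.002, -0.003]
contact_force: [-0.8, 36.5, 14.8]
grip_width: 1.002
grip_force: 18.1
```

The box stopped hard with both boxes against the back wall. I'll back off, look, and go over the divider.

apply_moves(
  motion=[
    [0, 0, 0, 1, 0, 0, 0],
    [0, 0, 0, 2, 0, 0, 0],
    [0, 0, 0, 2, 0, -2, 0],
    [0, 0, 0, 0, 0, -4.5, 0.5],
    [0, 0, 0, 0, 0, -4.5, 1],
    [0, 0, 0, 0, 0, -4.5, 1],
    [0, 0, 0, 0, 0, -4.5, 1],
    [0, 0, 0, 0, 0, -3, 1],
    [0, 0, 0, 0, 0, 0, 1],
  ],
)

```text
time_s: 10.35
tool_pos: [0.4592, -0.0429, 0.2403]
orientation: [0.752, 0.659, 0.005, -0.002]
contact_force: [0.2, -1.8, -0.5]
grip_width: 0.529
grip_force: 0.0
```

Run:
```python
from h import *
i=r.snapshot("wrist"); cv2.imwrite("pics/d.png",i)
go(c2w(.17,0,.25),CY+np.pi/2)
```

```text
turn [ 0.002 -0.008  0.005] shift now-axes [-22.4   -0.12  -1.3 ] final-axes [-2.241e+01 -1.000e-02 -1.120e+00] t 10.4 case [-5.410e-02  1.000e-04  2.388e-01] q7 -0.18 F [ 0.8  0.9 -0.4]
```

View pics/d.png

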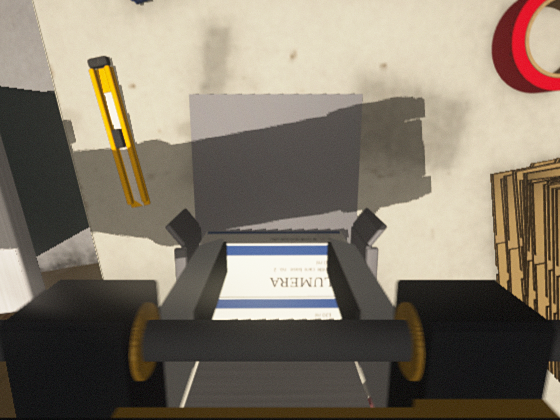

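Both boxes are inside and square: blue strips at rows 250 and 303, and the front face flush at the mouth (row ~240).

apply_moves(
  motion=[
    [0.002, -0.008, 0.005, 0, 0, -1.5, 1],
    [0, 0, 0, -3, 0, 0, 1],
    [0, 0, 0, -4.5, 0, 0, 1],
    [0, 0, 0, -4.5, 0, 0, 1],
    [0, 0, 0, -4.5, 0, 0, 1],
    [0, 0, 0, -4, 0, 0, 1],
    [0, 0, 0, -2, 0, 0, 1],
    [0, 0, 0, 0, 0, 0, 1],
  ],
)

```text
time_s: 11.2
tool_pos: [0.4285, -0.2435, 0.2539]
orientation: [0.756, 0.655, -0.006, 0.001]
contact_force: [-0.4, 0.9, -0.5]
grip_width: 0.005
grip_force: 0.0
```

Run:
```python
from h import *
go(c2w(.17,0,.16),CY+np.pi/2)
h=np.array([130,53])
for d in range(90,-1,-10):
  t=np.radians(d); print(d,(h+112*np.array([-np.cos(t),np.sin(t)])+3*np.array([np.sin(t),np.cos(t)])+[9,0]).round(0))
```

```text
turn [-0.006  0.01  -0.008] shift now-axes [-1.94  0.31  9.41] final-axes [-2.04  0.24  9.39] t 11.2 case [ 0.1496 -0.0024  0.2539] q7 0.46 F [-0.4  0.9 -0.5]
90 [142. 165.]
80 [123. 164.]
70 [104. 159.]
60 [ 86. 151.]
50 [ 69. 141.]
40 [ 55. 127.]
30 [ 44. 112.]
20 [35. 94.]
10 [29. 75.]
0 [27. 56.]
```

apply_moves(
  motion=[
    [-0.006, 0.01, -0.008, -1.2, 0.2, 0, 1],
    [0, 0, 0, 0, 0, 0, 1],
    [0, 0, 0, 0, 0, 4, 1],
    [0, 0, 0, 0, 0, 4, 1],
    [0, 0, 0, 0, 0, 0.8, 1],
    [0, 0, 0, 0, 0, 0, 1],
  ],
)

```text
time_s: 11.8
tool_pos: [0.4301, -0.2518, 0.1669]
orientation: [0.752, 0.66, 0.001, -0.001]
contact_force: [0.5, -0.2, -0.4]
grip_width: 0.007
grip_force: 0.0
```

Run:
```python
from h import *
go(c2w(.142,0,.165),CY+np.pi/2)
```

```text
turn [ 0.    -0.003  0.005] shift now-axes [ 1.57 -0.02  0.19] final-axes [ 1.57 -0.03  0.19] t 11.8 case [0.1577 0.0003 0.1669] q7 0.68 F [ 0.5 -0.2 -0.4]
```

apply_moves(
  motion=[
    [0, 0, 0, 0.8, 0, 0.1, 1],
    [0, 0, 0, 0.8, 0, 0.1, 1],
    [0, 0, 0, 0.9, 0, 0, 1],
    [0, 0, 0, 1, 0, 0.1, 1],
    [0, 0, 0, 1, 0, 0.2, 1],
    [0, 0, 0, 0.9, 0, 0.3, 1],
    [0, 0, 0, 0.9, 0, 0.4, 1],
    [0, 0, 0, 0.9, 0, 0.4, 1],
  ],
)

```text
time_s: 12.6
tool_pos: [0.4403, -0.1798, 0.1513]
orientation: [0.751, 0.66, 0.003, -0.0]
contact_force: [0.5, -1.9, 0.2]
grip_width: 0.004
grip_force: 0.5
```

Run:
```python
from h import *
go(c2w(.086,0,.151),CY+np.pi/2)
```

```text
turn [ 0.003 -0.004  0.006] shift now-axes [-0.1  -0.08  0.03] final-axes [-0.1  -0.08  0.03] t 12.6 case [0.085  0.0008 0.1513] q7 0.53 F [ 0.5 -1.9  0.2]
```

apply_moves(
  motion=[
    [0, 0, 0, 0.8, 0, 0.5, 1],
    [0, 0, 0, 0.8, 0, 0.5, 1],
    [0, 0, 0, 0.7, 0, 0.7, 1],
    [0, 0, 0, 0.7, 0, 0.7, 1],
    [0, 0, 0, 0.5, 0, 0.8, 1],
    [0, 0, 0, 0.5, 0, 0.8, 1],
    [0, 0, 0, 0.4, 0, 0.9, 1],
    [0, 0, 0, 0.4, 0, 0.9, 1],
    [0, 0, 0, 0.3, 0, 0.9, 1],
    [0, 0, 0, 0.3, 0, 0.9, 1],
  ],
)

```text
time_s: 13.6
tool_pos: [0.4475, -0.1267, 0.0751]
orientation: [0.751, 0.66, 0.002, -0.0]
contact_force: [0.8, -0.5, -0.2]
grip_width: 0.005
grip_force: 0.3
```

apply_moves(
  motion=[
    [0, 0, 0, 0.1, 0, 0.7, 1],
    [0, 0, 0, 0, 0, 0.6, 1],
    [0, 0, 0, 0, 0, 0.4, 1],
    [0, 0, 0, 0, 0, 0, 1],
  ],
)

```text
time_s: 14.0
tool_pos: [0.4475, -0.126, 0.0586]
orientation: [0.751, 0.66, 0.002, -0.0]
contact_force: [0.1, -0.9, -0.2]
grip_width: 0.005
grip_force: 0.0
```

Run:
```python
from h import *
go(c2w(.027,0,.056),CY+np.pi/2)
```

```text
turn [ 0.003 -0.004  0.005] shift now-axes [ 0.37 -0.06  0.26] final-axes [ 0.37 -0.06  0.26] t 14.0 case [0.0307 0.0006 0.0586] q7 0.59 F [ 0.1 -0.9 -0.2]
```

apply_moves(
  motion=[
    [0, 0, 0, 0, 0, 0.2, 1],
    [0, 0, 0, 0, 0, 0.2, 1],
    [0, 0, 0, 0, 0, 0.1, 1],
    [0, 0, 0, 0, 0, 0, 1],
  ],
)

```text
time_s: 14.4
tool_pos: [0.4482, -0.126, 0.0554]
orientation: [0.752, 0.66, 0.004, -0.0]
contact_force: [-15.1, 4.1, 58.8]
grip_width: 0.006
grip_force: 29.5
```

Run:
```python
from h import *
go(c2w(.027,0,.056),CY+np.pi/2)
i=r.snapshot("scene"); cv2.imwrite("pics/e.png",cv2.resize(i[120:270,170:370],(800,600),interpolation=2))
```

```text
turn [ 0.004 -0.006  0.005] shift now-axes [ 0.36 -0.13 -0.06] final-axes [ 0.36 -0.13 -0.06] t 14.4 case [0.0306 0.0013 0.0554] q7 0.6 F [-15.1   4.1  58.8]
```

View pics/e.png

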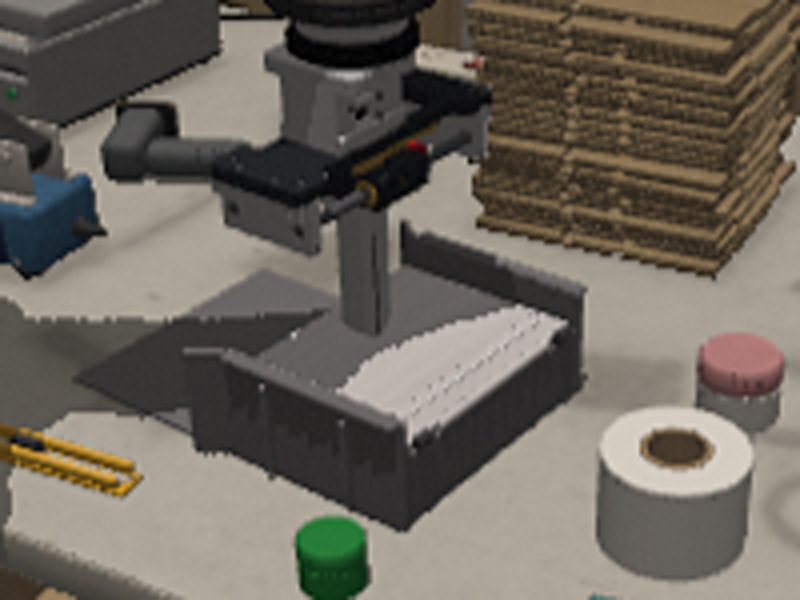

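The divider now lies flat inside the walls. Next is the jar (crop (740,380)).

apply_moves(
  motion=[
    [0, 0, 0, 0, 0, -0.6, 1],
    [0, 0, 0, 0, 0, -3, 1],
    [0, 0, 0, 0, 0, -4.5, 1],
    [0, 0, 0, 0, 0, -4, 0.5],
  ],
)

```text
time_s: 14.85
tool_pos: [0.4468, -0.1269, 0.1762]
orientation: [0.752, 0.659, 0.002, -0.0]
contact_force: [1.1, 0.5, 0.7]
grip_width: 0.058
grip_force: 0.0
```

Run:
```python
from h import *
go([.547,-.335,.18],CY+np.pi/2)
```

```text
turn [ 0.002 -0.003  0.004] shift now-axes [-19.32  12.64  -0.4 ] final-axes [-19.27  12.73  -0.38] t 14.85 case [3.170e-02 1.000e-04 1.762e-01] q7 0.35 F [1.1 0.5 0.7]
```

apply_moves(
  motion=[
    [0.002, -0.003, 0.004, -3.6, 2.4, -0.8, 0],
    [0, 0, 0, -3.6, 2.4, 0, 0],
    [0, 0, 0, -3.6, 2.4, 0, 0],
    [0, 0, 0, -3.6, 2.4, 0, 0],
    [0, 0, 0, -3.6, 2.4, 0, 0],
    [0, 0, 0, -1, 0.7, 0, 0],
    [0, 0, 0, 0, 0, 0, 0],
    [0, 0, 0, 0, 0, 0, 0],
  ],
)

```text
time_s: 15.65
tool_pos: [0.5404, -0.3145, 0.1822]
orientation: [0.753, 0.658, 0.001, 0.001]
contact_force: [-1.1, 0.6, 0.3]
grip_width: 0.738
grip_force: 0.0
```

Run:
```python
from h import *
s=r.observe(); print(np.abs(s["joint_vel"]).max())
i=r.snapshot("wrist"); cv2.imwrite("pics/f.png",i)
for o in r.outline_of("wrist","jar")[:4]:
  ys,xs=np.nonzero(o["pixels"]); print(o["score"],o["xy"],o["pixels"].sum(),(xs.min(),xs.max(),ys.min(),ys.max()),back("wrist",o["xy"],.046).round(4))
go([.547,-.335,.18],CY+np.pi/2)
```

```text
0.027428198958836386
0.82 [254.2, 305.2] 825 (np.int64(234), np.int64(269), np.int64(292), np.int64(319)) [ 0.5088 -0.4096  0.046 ]
0.8 [289.0, 217.9] 3239 (np.int64(258), np.int64(321), np.int64(183), np.int64(249)) [ 0.5507 -0.3317  0.046 ]
0.55 [1.7, 116.8] 96 (np.int64(0), np.int64(8), np.int64(110), np.int64(123)) [ 0.3302 -0.2166  0.046 ]
turn [ 0.003 -0.001  0.003] shift now-axes [-2.05  0.89  0.25] final-axes [-2.04  0.9   0.25] t 15.75 case [0.204  0.1184 0.1825] q7 0.75 F [ 0.4 -0.4  0.2]
```

View pics/f.png

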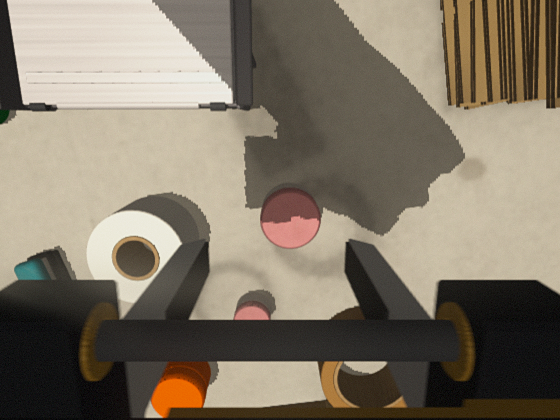

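The wrist view shows the large pink-lidded jar at (290,218), the small one at (253,312), the orange one at (180,392), and the roll at (135,255). The top view and wrist view agree to about 4 mm on the jar position.

Run:
```python
from h import *
go([.549,-.333,.015],CY+np.pi/2)
```

```text
turn [ 0.003 -0.001  0.003] shift now-axes [-1.84  1.02 16.75] final-axes [-1.82  1.07 16.75] t 15.75 case [0.204  0.1184 0.1825] q7 0.75 F [ 0.4 -0.4  0.2]
```

apply_moves(
  motion=[
    [0.003, -0.001, 0.003, -1.8, 1.1, 0, 0],
    [0, 0, 0, 0, 0, 4.5, 0],
    [0, 0, 0, 0, 0, 4.5, 0],
    [0, 0, 0, 0, 0, 2, 0],
    [0, 0, 0, 0, 0, 0, 0],
  ],
)

```text
time_s: 16.25
tool_pos: [0.5483, -0.3321, 0.0702]
orientation: [0.753, 0.658, -0.001, -0.002]
contact_force: [0.2, 0.2, 0.1]
grip_width: 1.003
grip_force: 0.0
```

Run:
```python
from h import *
go([.549,-.333,.015],CY+np.pi/2); print(r.observe()["grip_width"])
```

```text
turn [-0.004 -0.001  0.001] shift now-axes [-0.08  0.11  5.52] final-axes [-0.08  0.08  5.52] t 16.25 case [0.2214 0.1283 0.0702] q7 0.86 F [0.2 0.2 0.1]
1.0034960662000958
```

Fully open and centred, so I'll descend and grip gently.

apply_moves(
  motion=[
    [0, 0, 0, -0.1, 0.1, 3, 0],
    [0, 0, 0, 0, 0, 2, 0],
    [0, 0, 0, 0, 0, 0.5, 0],
    [0, 0, 0, 0, 0, 0, 0.2],
    [0, 0, 0, 0, 0, 0, 0.35],
    [0, 0, 0, 0, 0, 0, 0.6],
    [0, 0, 0, 0, 0, 0, 0.6],
    [0, 0, 0, 0, 0, 0, 0.6],
    [0, 0, 0, 0, 0, 0, 0.6],
  ],
  grip_force=12,
)

```text
time_s: 17.15
tool_pos: [0.5504, -0.3358, 0.0178]
orientation: [0.754, 0.657, -0.0, 0.0]
contact_force: [-1.1, 1.2, 4.3]
grip_width: 0.562
grip_force: 12.0
```

apply_moves(
  motion=[
    [0, 0, 0, 0, 0, 0, 0.6],
    [0, 0, 0, 0, 0, -1, 0.6],
    [0, 0, 0, 0, 0, -3, 0.6],
    [0, 0, 0, 0, 0, -4, 0.6],
    [0, 0, 0, 0, 0, -4, 0.6],
    [0, 0, 0, 0, 0, 0, 0.6],
  ],
)

```text
time_s: 17.75
tool_pos: [0.5519, -0.3375, 0.1428]
orientation: [0.754, 0.657, 0.001, 0.003]
contact_force: [0.2, -0.2, -1.4]
grip_width: 0.56
grip_force: 12.0
```

Run:
```python
from h import *
go(c2w(.0635,0,.145),CY+np.pi/2); s=r.observe(); print(s["grip_width"],s["grip_force"])
```

```text
turn [ 0.006  0.003 -0.002] shift now-axes [ 16.25 -13.28  -0.34] final-axes [ 16.27 -13.26  -0.22] t 17.75 case [0.2262 0.1326 0.1428] q7 0.81 F [ 0.2 -0.2 -1.4]
0.5601551661525239 11.999908536672592
```

apply_moves(
  motion=[
    [0.006, 0.003, -0.002, 1.6, -1.3, 0, 0.6],
    [0, 0, 0, 2.4, -2, 0, 0.6],
    [0, 0, 0, 2.4, -2, 0, 0.6],
    [0, 0, 0, 2.4, -2, 0, 0.6],
    [0, 0, 0, 2.4, -2, 0, 0.6],
    [0, 0, 0, 2.4, -2, 0, 0.6],
    [0, 0, 0, 1.8, -1.4, 0, 0.6],
    [0, 0, 0, 0.9, -0.6, 0, 0.6],
    [0, 0, 0, 0, 0, 0, 0.6],
    [0, 0, 0, 0, 0, 0, 0.6],
  ],
)

```text
time_s: 18.75
tool_pos: [0.4406, -0.1563, 0.1387]
orientation: [0.753, 0.658, -0.001, -0.003]
contact_force: [0.5, 0.0, -0.8]
grip_width: 0.563
grip_force: 12.0
```

Run:
```python
from h import *
go(c2w(.0635,0,.074),CY+np.pi/2); s=r.observe(); print(s["grip_width"],s["grip_force"])
```

```text
turn [-0.006 -0.002  0.002] shift now-axes [-0.2   0.25  6.47] final-axes [-0.18  0.21  6.47] t 18.75 case [ 0.0617 -0.0021  0.1387] q7 0.51 F [ 0.5  0.  -0.8]
0.5628887599768693 11.999941170215607
```

Descend to about 1 cm above, then slowly.

apply_moves(
  motion=[
    [-0.006, -0.002, 0.002, -0.2, 0.2, 2, 0.6],
    [0, 0, 0, 0, 0, 2, 0.6],
    [0, 0, 0, 0, 0, 1.4, 0.6],
    [0, 0, 0, 0, 0, 0, 0.6],
    [0, 0, 0, 0, 0, 0.2, 0.6],
    [0, 0, 0, 0, 0, 0.2, 0.6],
    [0, 0, 0, 0, 0, 0, 0.6],
  ],
)

```text
time_s: 19.45
tool_pos: [0.4422, -0.1586, 0.0809]
orientation: [0.754, 0.657, 0.0, 0.0]
contact_force: [-0.4, -0.2, -0.3]
grip_width: 0.566
grip_force: 12.0
```

apply_moves(
  motion=[
    [0, 0, 0, 0, 0, 0.2, 0.6],
    [0, 0, 0, 0, 0, 0.2, 0.6],
    [0, 0, 0, 0, 0, 0, 0.6],
  ],
)

```text
time_s: 19.75
tool_pos: [0.4418, -0.1583, 0.0764]
orientation: [0.753, 0.657, -0.0, -0.0]
contact_force: [0.1, 0.1, -0.8]
grip_width: 0.562
grip_force: 12.0
```

apply_moves(
  motion=[
    [0, 0, 0, 0, 0, 0.1, 0.6],
    [0, 0, 0, 0, 0, 0.1, 0.6],
    [0, 0, 0, 0, 0, 0, 0.6],
  ],
)

```text
time_s: 20.05
tool_pos: [0.4418, -0.1585, 0.0744]
orientation: [0.754, 0.657, -0.0, -0.0]
contact_force: [0.2, 0.2, -0.6]
grip_width: 0.566
grip_force: 12.0
```

apply_moves(
  motion=[
    [0, 0, 0, 0, 0, 0.1, 0.6],
    [0, 0, 0, 0, 0, 0, 0.6],
  ],
)

```text
time_s: 20.25
tool_pos: [0.442, -0.1585, 0.0737]
orientation: [0.754, 0.657, 0.0, -0.0]
contact_force: [-0.9, 1.1, 5.6]
grip_width: 0.562
grip_force: 12.0
```

apply_moves(
  motion=[
    [0, 0, 0, 0, 0, 0.1, 0.6],
    [0, 0, 0, 0, 0, 0, 0.6],
  ],
)

```text
time_s: 20.45
tool_pos: [0.442, -0.1586, 0.0729]
orientation: [0.754, 0.657, 0.0, -0.0]
contact_force: [-3.9, 1.8, 12.8]
grip_width: 0.564
grip_force: 12.0
```

apply_moves(
  motion=[
    [0, 0, 0, 0, 0, -0.1, 0.6],
    [0, 0, 0, 0, 0, 0, 0.4],
    [0, 0, 0, 0, 0, 0, 0.2],
    [0, 0, 0, 0, 0, 0, 0],
    [0, 0, 0, 0, 0, 0, 0],
    [0, 0, 0, 0, 0, 0, 0],
  ],
)

```text
time_s: 21.05
tool_pos: [0.4419, -0.1585, 0.0735]
orientation: [0.754, 0.657, -0.0, -0.0]
contact_force: [0.0, -0.0, -0.1]
grip_width: 0.904
grip_force: 0.0
```

apply_moves(
  motion=[
    [0, 0, 0, 0, 0, -1, 0],
    [0, 0, 0, 0, 0, -3, 0],
    [0, 0, 0, 0, 0, -4, 0],
    [0, 0, 0, 0, 0, -4, 0],
    [0, 0, 0, 0, 0, -3, 0],
    [0, 0, 0, 4, 0, 0, 0],
    [0, 0, 0, 4.5, 0, 0, 0],
    [0, 0, 0, 4.5, 0, 0, 0],
    [0, 0, 0, 4.5, 0, 0, 0],
    [0, 0, 0, 0, 0, 0, 0],
  ],
)

```text
time_s: 22.05
tool_pos: [0.4662, 0.0202, 0.224]
orientation: [0.751, 0.66, -0.0, -0.0]
contact_force: [-0.4, -0.9, -0.4]
grip_width: 1.001
grip_force: 0.0
```

Run:
```python
from h import *
i=r.snapshot("scene"); j=r.snapshot("top")
cv2.imwrite("pics/g.png",np.hstack([cv2.resize(i[130:290,170:330],(400,400)),cv2.resize(j[120:280,170:330],(400,400))]))
s=r.observe();print(s["time_s"],s["contact_force"],s["grip_width"])
```

```text
22.15 [-0.4574593  -1.47844375 -0.89052757] 1.0010312811433104
```

View pics/g.png

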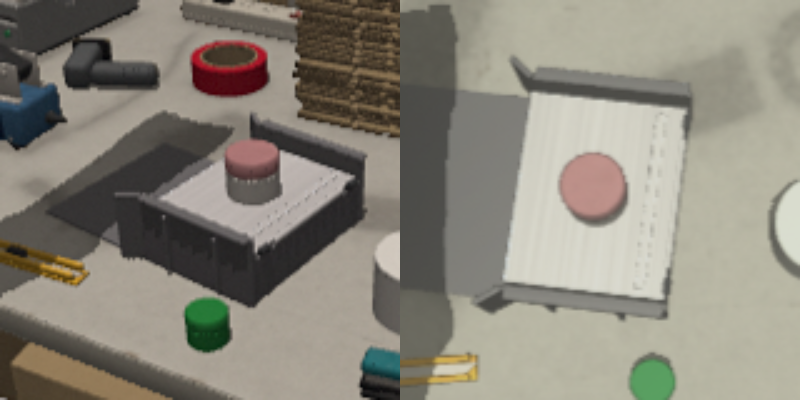

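The divider lies flat, the jar stands upright near its centre (top view at (593,187)), and the arm is clear. Handing in.

```bash
python3 -c "
from rig import r
print(r.close_job())"
```

```text
the job is handed in; nothing more can be done
None
```

The job is handed in after about 22 s: front box slid fully in, divider flat over both boxes, jar upright near the divider's centre, roll and stapler untouched. One doubt: pressing the divider flat with the fingertips reached about 60 N at the wrist, under the 120 N wrist limit but above the 40 N body limit if fingertip contact counts.

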